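# Set the broad flip stop and push the border tile up to it

## Robot

A 6-joint arm with a two-finger parallel gripper is mounted at the origin on the work surface. World frame = base frame: x ahead of the robot, y to its left, z up, the work surface at z = 0. Lengths are in mm, angles in degrees, forces in N, time in s.
With the tool pointing down it reaches from about 350 to 850 mm from the base axis. Payload 8.1 kg.
Tool frame: the origin (TCP) lies on the centre line of the jaws, within the pads' length; the fingertips stand 19 mm ahead of it and the grasp point (between the pads) is the TCP; z points along the fingers, y is the direction in which the jaws open and shut (so a half turn about z gives the same grasp; the last joint's range is limited). The gripper opens to 85 mm and grips with 20 to 120 N. Pads are 22 mm wide; open, the fingers measure 114 mm over their backs; the gripper's body (76 mm by 85 mm) begins 54 mm behind the grasp point. The pads swing forward as they close: fully open they stand 13 mm farther back than shut.
Start: joints at [71.711, 7.471, 85.268, -0, 87.261, -4.893], TCP at [138.983, 583.686, 220.592] pointing down, gripper open.
Joint ranges: [-169.43, 169.43], [-51.17, 129.36], [1.28, 143.12], [-76.62, 256.62], [0, 156.53], [-152.29, 152.29]. Speed limits (degrees/s): [136.94, 136.94, 159.86, 180, 180, 180].

## Interface

Orientations are given as [roll, pitch, yaw] about the fixed x, y, z axes, in that order (R = Rz(yaw) Ry(pitch) Rx(roll)).
In Python, from bench import r, viewer gives the robot as it stands.
- The arm moves only by the tool carry_out, never from a script. Its argument "commands" is a list that holds one entry, the list of rows, each a list of 7 numbers: the finger opening in mm, from 0 to 85.4, then the shift along the tool's x, y, z in mm, then the turn, a rotation vector about the tool's x, y, z in degrees. A call has 1 to 5 rows; each row is the pose to reach, as a shift and turn from the pose commanded when the call began, along the tool's axes at that moment; what a row does not reach only later rows make up. A row lasts 1/8 s, in which the tool goes at most 62.5 mm and 10.7 degrees, less where a joint would pass 70% of its speed; a pose out of reach is approached as far as the arm can. A call with a gripper value outside its range is refused whole. The fingers move at their own pace and stop on an object; "grip_force" is the grip in N (left out, the last holds). Time passes only in rows, so rows that repeat a pose let the fingers close. It gives the time, the measured TCP pose, the force and the opening at its end, in the units of the state.
- r.sense(): the state, without advancing time (a new reading comes with each control period).
- viewer.snapshot(name): name is "side" or "top" or "wrist"; returns the picture (384x512x3 uint8, red, green, blue); there is no depth.
- viewer.calibration(name): a dict with "camera_matrix" (3x3 intrinsics, pixels), "rvec" (rotation vector, rad) and "tvec" (3), from world to camera coordinates, as OpenCV has them. Camera axes: x right, y down, z forward; pixel columns grow to the right and rows downward; lengths in mm; the calibration is good to about 2 mm. A picture is of the moment at which its call begins: read the wrist's pose just before it. calibration takes no time and is no camera call; for the wrist camera it gives the pose at the moment of the call.
- r.hand_in(): hands the job in, once; it reports no verdict.
The state is a dict: "time": time; "joint_pos": joint angles; "qd": joint speeds; "joint_efforts": joint torques, N m; "tool_pos": TCP position; "tcp_rot": TCP orientation; "ft_force": force on the tool from outside, world axes, zero at the start; "wrist_torque": the same for the moment, N m; "finger_gap": finger opening in mm.
Only numpy, scipy, OpenCV 4.12 (cv2) and the standard library are available. Lean on these libraries where they do the work, as an engineer would, in place of code of your own. Each camera call takes 0.05 s, during which the arm holds its last target. There are 200 camera calls.

## Task

In the gauging jig, flip the broad stop down across the channel, leaving the narrow stop standing up. Then slide the long terracotta tile along the channel, without lifting it out, until its end rests against the broad stop, and let go.

Things in the scene. Friction and masses are not known exactly. Their poses are not given: they have to be found in the camera images.
- broad_stop: Fixed mount of the broad flip stop on the jig's fence. Jig: board 18 mm thick with a channel 66 mm wide, open-ended, between a fence (+x side, 12 mm high) and a lip (-x, 10 mm). Origin: on the channel floor and centreline, mid-thickness of the stop. x: to the fence, away from the robot within 0.3 rad; y: along the channel to the tile's start; z up. Steel cheeks 42 mm high flank the hinge.
- broad_flag (a joint): Hinge, rad: 0 parked (start), 0.52 upright, 2.09 down. Wooden paddle 40 mm thick (y), 26 wide, 85 long; pin along y at x 58, z 26 mm of the mount. Parked it leans back to +x: top z 106, rearmost x 112, back face x 93 at z 60 mm. Pushed from behind past upright it drops by its weight (64 g) across the channel: x 58 to -27, z 13 to 39, tile-side face y +20 mm.
- narrow_flag (a joint): Hinge of the narrow stop, a like paddle but only 16 mm thick (26 g), on the same fence 110 mm from the broad one along y, on either side of it (they swap places). Rad: 0 parked leaning back (start), 0.52 upright, 2.09 down. Parked, it is clear of the channel.
- tile: Long terracotta tile, 0.2 to 0.45 kg: 110 mm along its y, 58 along x, 30 high (slab 26, on top a raised band 22 wide). Origin: centre of its underside; y along the channel, as the stop's. Starts on the channel floor near the +y end, beyond both stops, 4 mm play each side. Against the broad stop its origin is 75 mm from the stop's along y. The jig ends 10 to 40 mm behind it.
There are look-alikes about, which are no part of the job. Leave any pink or purple look-alike of the tile alone.

How it is judged:
By the outcome, as a careful person would: the job done as asked, in the order asked, and still so for the second after the job is handed in, with the robot touching nothing.
It also fails if it takes over 48 s, if anything falls off the work surface, if the arm or the gripper's body presses on something with over 40 N, if the wrist force passes 120 N, or if a joint passes its speed limit or range.

## Working session

There is one attempt and no reset: what is moved stays moved. The work goes in short steps, Python scripts to look and compute and a tool call to move; the robot and the scene stay as the last step left them, time stands still between calls to the robot, and variables do not carry over. Pictures are saved under pics/ and viewed, about 8 in all and at most 12, crops included, and the job is handed in when it is done.

Besides the shell and the picture viewer there is one more tool, called after "Request:" by a JSON object that holds its "name" and its "arguments". carry_out: Moves the arm, as the interface text tells. Its arguments: {"type":"object","properties":{"commands":{"type":"array","items":{"type":"array","items":{"type":"array","items":{"type":"number"}}}},"grip_force":{"type":"number"}},"required":["commands"]}

```bash
mkdir -p pics; cat > h.py <<'E'
import numpy as np, cv2
from bench import r, viewer
def snap(n,f):
    im=viewer.snapshot(n); cv2.imwrite('pics/'+f,im[:,:,::-1]); return im
def px2w(n,uv,z,c=None):
    c=c or viewer.calibration(n); K=np.array(c['camera_matrix'],float); R=cv2.Rodrigues(np.array(c['rvec'],float))[0]; t=np.array(c['tvec'],float).ravel()
    o=-R.T@t; out=[]
    for u,v in uv:
        d=R.T@np.linalg.inv(K)@[u,v,1]; out.append(o+d*(z-o[2])/d[2])
    return np.array(out)
def w2px(n,P,c=None):
    c=c or viewer.calibration(n)
    return cv2.projectPoints(np.array(P,float).reshape(-1,3),np.array(c['rvec'],float),np.array(c['tvec'],float),np.array(c['camera_matrix'],float),None)[0].reshape(-1,2)
E
python3 - <<'E'
from h import *
a=snap('top','top0.png');b=snap('side','side0.png')
for n in('top','side'):print(viewer.calibration(n))
print(r.sense())
E
```

```text
{'camera_matrix': array([[400.81302919,   0.        , 251.94817384],
       [  0.        , 400.81302919, 181.21661548],
       [  0.        ,   0.        ,   1.        ]]), 'rvec': array([ 2.13132621, -2.12898359,  0.13372276]), 'tvec': array([129.5737724 , 499.35510192, 837.72334004])}
{'camera_matrix': array([[497.74345745,   0.        , 252.83914492],
       [  0.        , 497.74345745, 192.58953118],
       [  0.        ,   0.        ,   1.        ]]), 'rvec': array([ 2.19856622, -0.40516056,  0.22565266]), 'tvec': array([-409.56332195,  209.60153568, 1007.14608814])}
{'time': 0.1, 'joint_pos': array([ 7.17111476e+01,  7.51167844e+00,  8.53228721e+01, -4.91087872e-04,
        8.72622014e+01, -4.89206819e+00]), 'qd': array([ 0.00375636, -0.11496477, -0.12406933,  0.04780026, -0.05399237,
        0.05508308]), 'joint_efforts': array([ 8.19093002e-04, -5.70951140e+01, -5.01944733e+01, -2.61841051e-04,
        8.17223859e-03,  3.86624663e-06]), 'tool_pos': array([138.82493586, 583.18893555, 219.64160283]), 'tcp_rot': array([-1.79903559e+02, -7.76220600e-03,  1.66603233e+02]), 'ft_force': array([-0.01416263, -0.3433293 ,  0.44000849]), 'wrist_torque': array([-0.03259193, -0.01949684, -0.00639345]), 'finger_gap': 85.66711082338364}
```

View pics/top0.png

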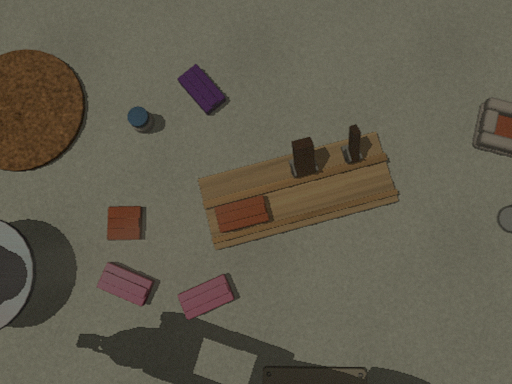

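View pics/side0.png

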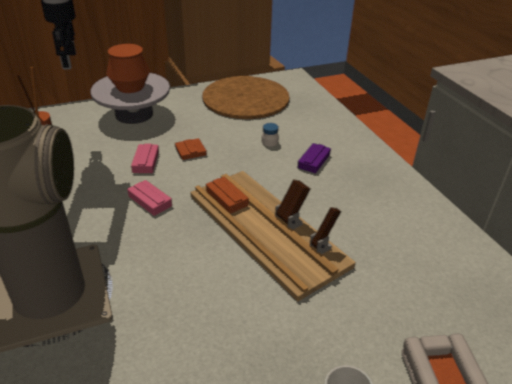

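Top view candidates for the tile: long terracotta in the jig (243,213), which I choose. Look-alikes are the short terracotta (125,223), pink (125,283) and (206,297), purple (201,89), and the terracotta in the tray (507,125). For the stops, the broad one is at (304,158) and the narrow one at (355,145), so the broad one is nearer the tile. I'll check this in a close crop.

```bash
python3 - <<'E'
from h import *
im=cv2.imread('pics/top0.png')[115:255,190:405]
cv2.imwrite('pics/crop0.png',cv2.resize(im,None,fx=3.7,fy=3.7,interpolation=cv2.INTER_CUBIC))
E
```

```text
(no output)
```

View pics/crop0.png

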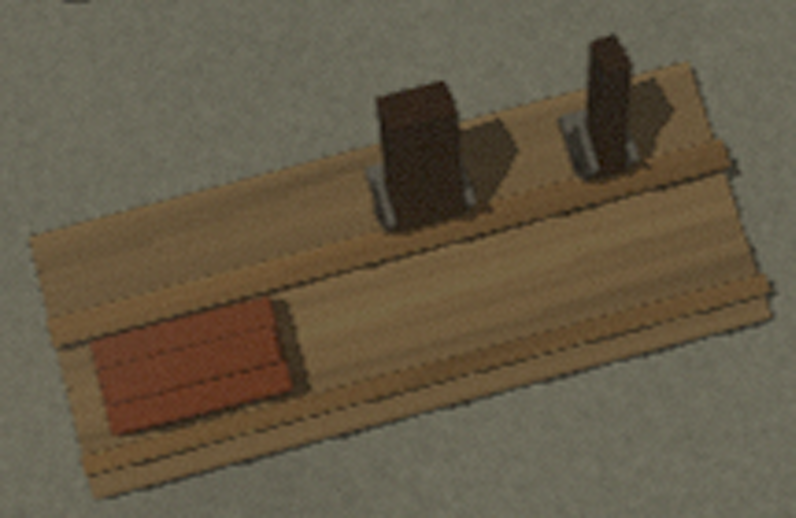

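```bash
cat > fit.py <<'E'
from h import *
from scipy.optimize import least_squares
cal=viewer.calibration('top')
C=lambda p:np.array(p,float)/3.7+[190,115]
tile=C([(92,340),(272,297),(293,388),(112,435)])
tl=np.array([(29,55),(29,-55),(-29,-55),(-29,55)])
fl=C([(57,347),(735,170)]); ll=C([(80,457),(765,281)])
pad=C([(377,98),(444,83)])   # rear top edge x112? z93
def W(p,q):
    q=np.array(q,float).reshape(-1,3); c,s=np.cos(p[2]),np.sin(p[2])
    return np.c_[p[0]+c*q[:,0]-s*q[:,1],p[1]+s*q[:,0]+c*q[:,1],q[:,2]+18]
def res(p):
    t=np.c_[tl+[p[3],p[4]],np.full(4,26.)]
    a=w2px('top',W(p,t),cal)-tile
    o=[a.ravel()]
    for l,x,z in((fl,33,0),(ll,-33,0)):
        q=w2px('top',W(p,[(x,150,z),(x,-150,z)]),cal); d=q[1]-q[0];d/=np.linalg.norm(d);n=np.array([-d[1],d[0]]);o.append((l-q[0])@n)
    b=w2px('top',W(p,[(111.8,20,93.1),(111.8,-20,93.1)]),cal)-pad
    o.append(b.ravel())
    return np.concatenate(o)
g=px2w('top',[(305,178)],18,cal)[0]
s=least_squares(res,[g[0],g[1],.0,0,150],loss='soft_l1')
p=s.x
E
python3 - <<'E'
from fit import *
print(p,np.degrees(p[2]),np.round(res(p),1))
print('tile',W(p,[(p[3],p[4],0)]), 'cheek px',(w2px('top',W(p,[(58,20,0),(58,-20,0),(111.8,8-110,93.1),(111.8,-8-110,93.1),(45,0,26)]),cal)-[190,115])*3.7)
E
```

```text
[4.66181585e+02 8.31257720e-01 2.52866628e-01 9.14177088e-01
 1.55134770e+02] 14.488190570685795 [-0.8 -0.1 -0.2 -1.1  0.9  0.4  0.1  0.5 -0.2 -1.   0.3  0.4 -0.5  0.3
  0.4 -0.5]
tile [[428.25500378 151.26133093  18.        ]] cheek px [[387.57372842 220.73002817]
 [451.36131219 204.37703792]
 [589.48458197  44.27915498]
 [617.53021077  37.11884447]
 [429.81656238 225.99136449]]
```

```bash
cat >> h.py <<'E'
from scipy.spatial.transform import Rotation as Ro
def go(x,y,z,yaw,p0=None,e0=None):
    "shift/turn in tool axes from pose p0,e0 (commanded) to world pose, pointing down"
    s=r.sense(); p0=s['tool_pos'] if p0 is None else np.array(p0); e0=s['tcp_rot'] if e0 is None else e0
    R0=Ro.from_euler('xyz',e0,degrees=True); R1=Ro.from_euler('xyz',[180,0,yaw],degrees=True)
    return np.round(R0.inv().apply(np.array([x,y,z])-p0),1),np.round((R0.inv()*R1).as_rotvec(degrees=True),1)
E
python3 - <<'E'
from fit import *
print('pot base',px2w('side',[(133,118)],0),'tcp px',w2px('side',[138.9,583.6,200]),w2px('top',[138.9,583.6,200]))
b=px2w('side',[(133,118)],0)[0]
for z in(60,100,140,180):print(z,w2px('side',[b[0],b[1],z]))
print('jar',px2w('side',[(271,140)],0))
A=W(p,[(150,0,0)])[0];print(A)
print(go(A[0],A[1],220,194.5,[138.983,583.686,220.592],[180,0,166.6]))
E
```

```text
pot base [[293.44159534 675.08985107   0.        ]] tcp px [[73.02649062 77.90521697]] [[-19.76295617 378.09016727]]
60 [[130.54775664 101.01312401]]
100 [[128.8478001   89.23739595]]
140 [[127.09278853  77.08029748]]
180 [[125.28000337  64.52299699]]
jar [[657.1365982 403.3996482   0.       ]]
[611.41146877  38.3583253   18.        ]
(array([-585.9, -421. ,    0.6]), array([  0. ,   0. , -27.9]))
```

Request:
{"name": "carry_out", "arguments": {"commands": [[[0,-25,-41,0,0,0,-5],[0,-51,-82,0,0,0,-11],[0,-77,-124,0,0,0,-17],[0,-102,-165,0,0,0,-22],[0,-155,-193,0,0,0,-27.9]]]}}

```text
time: 0.72
tool_pos: [244.4, 358.7, 220.3]
tcp_rot: [180.0, -0.0, -165.2]
ft_force: [1.1, 0.5, 0.4]
finger_gap: 0.2
```

Request:
{"name": "carry_out", "arguments": {"commands": [[[0,-34,-50,0,0,0,0],[0,-68,-99,0,0,0,0],[0,-101,-149,0,0,0,0],[0,-135,-199,0,0,0,0],[0,-169,-248,0,0,0,0]]]}}

```text
time: 1.35
tool_pos: [471.9, 160.6, 220.4]
tcp_rot: [180.0, -0.0, -165.5]
ft_force: [-0.4, 1.1, 0.2]
finger_gap: -0.1
```

Request:
{"name": "carry_out", "arguments": {"commands": [[[0,-34,-50,0,0,0,0],[0,-68,-100,0,0,0,0],[0,-105,-150,0,0,0,0],[0,-105,-155,0,0,0,0],[0,-105,-155,40,0,0,0]]]}}

```text
time: 1.98
tool_pos: [613.8, 37.7, 183.3]
tcp_rot: [-179.9, 0.3, -165.6]
ft_force: [1.2, 0.4, -0.4]
finger_gap: 0.1
```

```bash
python3 - <<'E'
from fit import *
s=r.sense();q=s['tool_pos'];c,sn=np.cos(p[2]),np.sin(p[2]);d=q[:2]-p[:2]
print('time',s['time'],'mount frame',c*d[0]+sn*d[1],-sn*d[0]+c*d[1],q,s['tcp_rot'])
im=snap('side','side1.png')[150:300,170:370]
cv2.imwrite('pics/side1c.png',cv2.resize(im[:,:,::-1],None,fx=3.5,fy=3.5,interpolation=cv2.INTER_CUBIC))
E
```

```text
time 1.975 mount frame 152.17387201441773 -1.2290222222705083 [613.8236873   37.71224721 183.29140282] [-179.91777998    0.33231006 -165.58106309]
```

View pics/side1c.png

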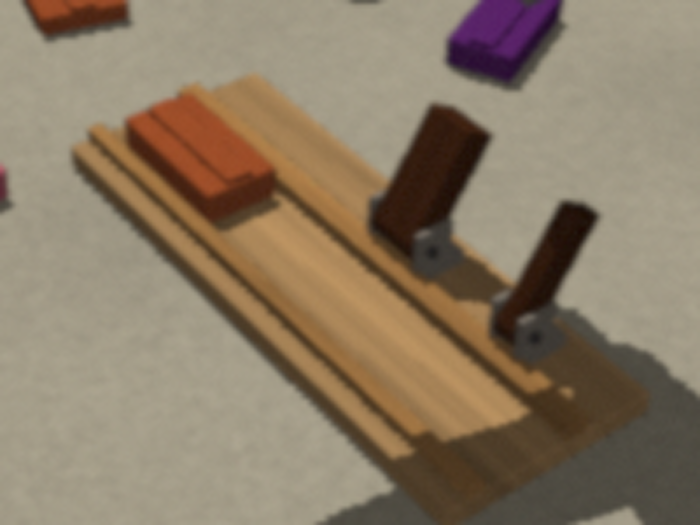

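The crop shows the tile at (200,150) at the far end, the broad flag at (435,180) nearest it and the narrow flag at (550,270), both parked. I'm descending behind the broad flag.

Request:
{"name": "carry_out", "arguments": {"commands": [[[0,0,0,42,0,0,0],[0,0,0,84,0,0,0],[0,0,0,84,0,0,0]]]}}

```text
time: 2.4
tool_pos: [607.2, 39.2, 92.6]
tcp_rot: [179.9, -0.5, -165.5]
ft_force: [-0.3, -1.1, -0.3]
finger_gap: 0.1
```

```bash
python3 - <<'E'
from fit import *
s=r.sense();q=s['tool_pos'];c,sn=np.cos(p[2]),np.sin(p[2]);d=q[:2]-p[:2]
print('time',s['time'],'mount frame',c*d[0]+sn*d[1],-sn*d[0]+c*d[1],q,s['ft_force'])
im=snap('side','side2.png')[100:300,170:400]
print(w2px('side',[q-[0,0,19]])-[170,100])
cv2.imwrite('pics/side2c.png',cv2.resize(im[:,:,::-1],None,fx=3,fy=3,interpolation=cv2.INTER_CUBIC))
E
```

```text
time 2.4 mount frame 146.11067999030212 1.8576441263712198 [607.1810859   39.18386307  92.63851527] [-0.32709873 -1.10054658 -0.28399656]
[[143.35467821  93.51336691]]
```

View pics/side2c.png

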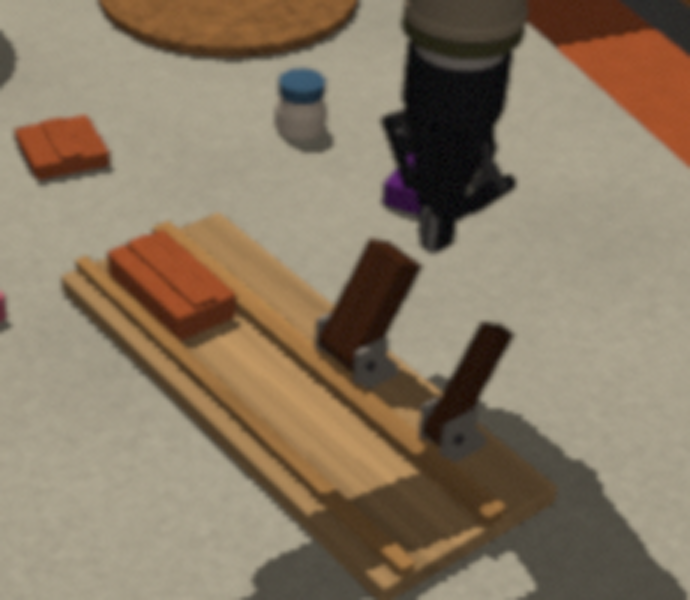

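The fingertip shows at crop (437,248), but the model predicts (430,280). I'll let it settle and measure again.

Request:
{"name": "carry_out", "arguments": {"commands": [[[0,0,0,0,0,0,0],[0,0,0,0,0,0,0]]]}}

```text
time: 2.7
tool_pos: [612.9, 38.6, 99.4]
tcp_rot: [-179.9, 0.2, -165.5]
ft_force: [-0.3, -0.1, 0.1]
finger_gap: -0.3
```

```bash
python3 - <<'E'
from fit import *
s=r.sense();q=s['tool_pos']
a=snap('side','side3.png');b=snap('top','top3.png')
print(q, 'tip',w2px('side',[q-[0,0,19]]),'tcp',w2px('side',[q]),'toptip',w2px('top',[q-[0,0,19],q,q+[0,0,60]]))
i1=cv2.resize(cv2.imread('pics/side3.png')[120:220,250:370],None,fx=3.3,fy=3.3,interpolation=2)
i2=cv2.resize(cv2.imread('pics/top3.png')[100:200,240:360],None,fx=3.3,fy=3.3,interpolation=2)
cv2.imwrite('pics/c3.png',np.hstack([i1,i2]))
E
```

```text
[612.86911518  38.61546293  99.35553758] tip [[315.89338787 190.88594027]] tcp [[316.67923597 184.40146495]] toptip [[294.64108138 125.43464772]
 [295.36193292 122.79519855]
 [297.86789864 113.61942691]]
```

View pics/c3.png

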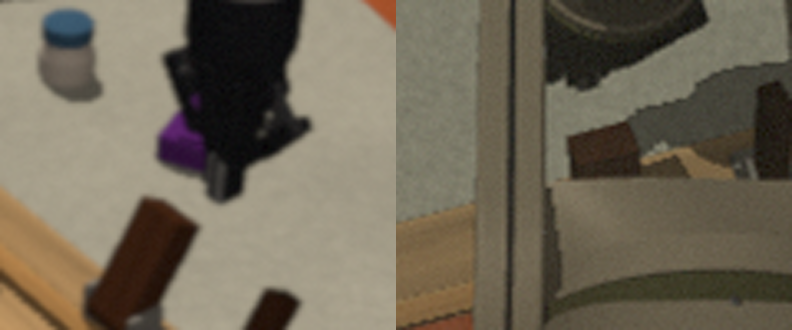

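```bash
python3 - <<'E'
from fit import *
P=W(p,[(89.2,20,106.1),(89.2,-20,106.1),(111.8,20,93.1),(111.8,-20,93.1),(p[3]-29,p[4]-55,26),(p[3]+29,p[4]-55,26)])
print((w2px('side',P)-[250,120])*3.3, w2px('side',P))
c=viewer.calibration('side');R=cv2.Rodrigues(c['rvec'])[0];print('cam',-R.T@c['tvec'])
c=viewer.calibration('wrist');print(c);R=cv2.Rodrigues(c['rvec'])[0];print('wcam',-R.T@c['tvec'],R)
# tool point ambiguity: tip at observed pixel for several z
for z in(70,80,90,100,110,120):print(z,px2w('side',[(317.3,180.6)],z))
E
```

```text
[[136.0065001  199.7778936 ]
 [173.89664174 228.82891855]
 [159.82434278 204.01196717]
 [197.62416148 232.67560605]
 [-69.99808147 290.61612177]
 [ -3.82252338 262.00916867]] [[291.21409094 180.53875564]
 [302.69595204 189.34209653]
 [298.43161903 181.82180823]
 [309.88610954 190.50775941]
 [228.78846016 208.06549145]
 [248.84165958 199.39671778]]
cam [ 122.35441589 -768.47128335  787.71787138]
{'camera_matrix': array([[318.38676892,   0.        , 258.21390658],
       [  0.        , 318.38676892, 184.91549326],
       [  0.        ,   0.        ,   1.        ]]), 'rvec': array([-1.77981687, -2.30066946, -0.38959581]), 'tvec': array([ 116.06810688, -572.69121125,   66.90520412])}
wcam [530.83026224  18.13793795 252.6135054 ] [[-0.25091429  0.96800779 -0.00171357]
 [ 0.91347388  0.23736376  0.33049042]
 [ 0.32032405  0.08135947 -0.94380779]]
70 [[642.43664146  86.52080659  70.        ]]
80 [[635.19030907  74.60815784  80.        ]]
90 [[627.94397668  62.6955091   90.        ]]
100 [[620.6976443   50.78286035 100.        ]]
110 [[613.45131191  38.87021161 110.        ]]
120 [[606.20497952  26.95756286 120.        ]]
```

```bash
python3 - <<'E'
from fit import *
s=r.sense();q=s['tool_pos'];c=viewer.calibration('wrist')
im=snap('wrist','w0.png');snap('side','side4.png')
print(q,s['joint_pos'],'cmdless tip/tcp',w2px('wrist',[q-[0,0,19],q],c),w2px('side',[q-[0,0,19],q]))
cv2.imwrite('pics/w0b.png',cv2.resize(im[:,:,::-1],None,fx=1.5,fy=1.5))
E
```

```text
[612.27225747  38.51101496  98.40189973] [-1.18901613e+00  1.43391891e+01  9.05580017e+01  1.23801404e-03
  7.49553652e+01 -1.05696190e+02] cmdless tip/tcp [[257.5198494  221.52239155]
 [257.38820943 236.84743421]] [[315.64820112 191.28606432]
 [316.43138011 184.80740397]]
```

View pics/w0b.png

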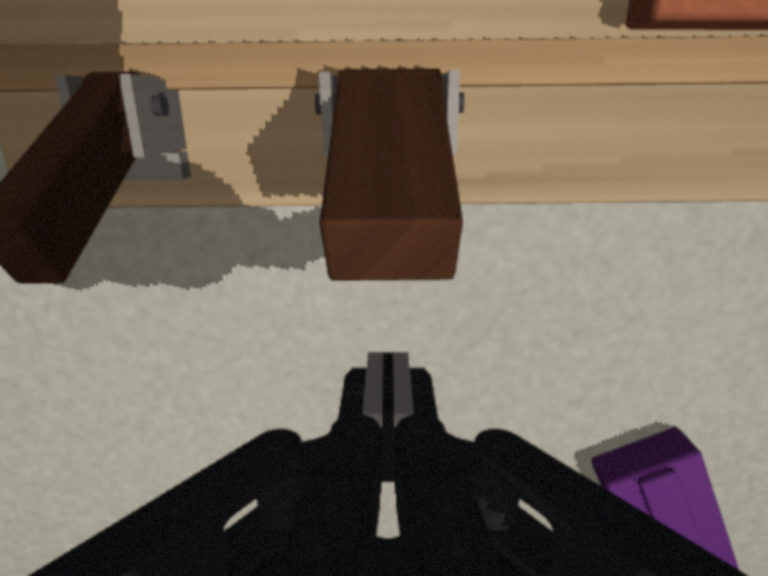

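```bash
python3 - <<'E'
from fit import *
q=np.array([612.27,38.51,98.4]);c=viewer.calibration('wrist');mx=np.array([np.cos(p[2]),np.sin(p[2]),0]);my=np.array([-mx[1],mx[0],0])
for dz in(-19,-10,0,5,10,15,20):
    print(dz,w2px('wrist',[q-11*mx+[0,0,dz]],c)[0]*1.5, (w2px('side',[q+a*11*mx-b*my*8+[0,0,dz] for a,b in((-1,1),(1,1),(0,0))])-[250,120])*3.3)
# flag check in wrist: rear-top edges
print(w2px('wrist',W(p,[(89.2,20,106.1),(89.2,-20,106.1),(111.8,20,93.1),(111.8,-20,93.1)]),c)*1.5)
E
```

```text
-19 [386.00011073 309.06473878] [[212.50919984 246.27328245]
 [235.68633207 235.56083845]
 [216.63663226 235.24759956]]
-10 [385.90444409 318.50446186] [[213.71828264 236.16159678]
 [236.99364567 225.48929075]
 [217.85445222 225.17339823]]
0 [385.78686565 330.10628926] [[215.07524501 224.81317881]
 [238.46072142 214.18693495]
 [219.22109923 213.86805133]]
5 [385.7230087  336.40725083] [[215.75913796 219.09371069]
 [239.2000574  208.49108842]
 [219.90982456 208.17069217]]
10 [385.65537348 343.08102664] [[216.44667722 213.34374806]
 [239.94329964 202.76514813]
 [220.60218918 202.44322769]]
15 [385.58361443 350.16171331] [[217.13789203 207.56304639]
 [240.69047916 197.00887497]
 [221.298222   196.68541865]]
20 [385.50734254 357.68769608] [[217.83281196 201.75135853]
 [241.44162734 191.22202724]
 [221.99795225 190.89702326]]
[[460.14034982 200.19153364]
 [310.98448403 200.05266797]
 [450.43065775 265.62185971]
 [321.17372577 265.48280127]]
```

The wrist view shows the broad flag centred at (392,250), with the pads in line at (388,352). The pads look shorter than the nominal 19 mm past the TCP, so I'll go 12 mm lower and push.

Request:
{"name": "carry_out", "arguments": {"commands": [[[0,0,0,12,0,0,0],[0,15,0,12,0,0,0],[0,30,0,12,0,0,0],[0,38,0,12,0,0,0],[0,46,0,12,0,0,0]]]}}

```text
time: 3.52
tool_pos: [566.3, 26.9, 84.2]
tcp_rot: [180.0, -0.0, -165.5]
ft_force: [-0.2, -0.0, -0.5]
finger_gap: 0.5
```

Request:
{"name": "carry_out", "arguments": {"commands": [[[0,8,0,0,0,0,0],[0,16,0,0,0,0,0],[0,24,0,0,0,0,0],[0,32,0,0,0,0,0],[0,38,0,0,0,0,0]]]}}

```text
time: 4.15
tool_pos: [529.4, 17.3, 84.6]
tcp_rot: [-180.0, -0.0, -165.5]
ft_force: [0.1, 0.7, 0.1]
finger_gap: -0.1
```

```bash
python3 - <<'E'
from fit import *
s=r.sense();q=s['tool_pos'];print(s['time'],q,s['ft_force'],w2px('side',[q-[0,0,19],q])-[170,100])
a=snap('side','side5.png')[100:300,170:400];b=snap('wrist','w5.png')
cv2.imwrite('pics/c5.png',np.hstack([cv2.resize(a[:,:,::-1],(441,384),interpolation=2),cv2.resize(b[:,:,::-1],None,fx=.7,fy=1)[:, :359]]))
E
```

```text
4.15 [529.39857808  17.33602452  84.60803766] [0.11597132 0.71578391 0.13044452] [[116.96853082 108.88175094]
 [117.47939887 102.39975794]]
```

View pics/c5.png

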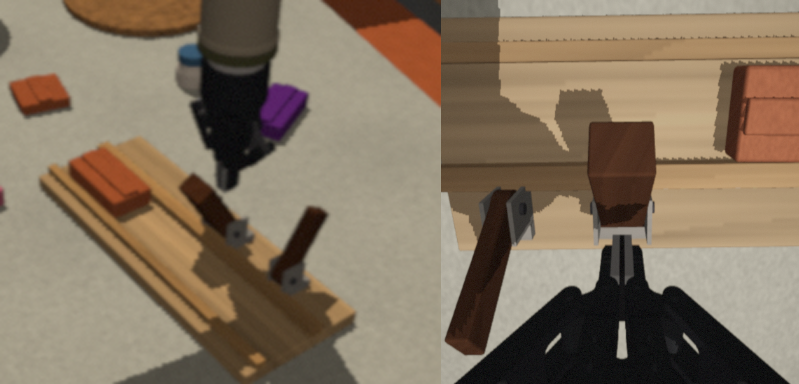

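The flag is past upright and dropping (wrist, 620,160), and the narrow flag is untouched. I'll lift and go to behind the tile's far end.

Request:
{"name": "carry_out", "arguments": {"commands": [[[0,0,0,-45,0,0,0],[0,0,0,-90,0,0,0],[0,15,58,-90,0,0,0],[0,30,116,-90,0,0,0],[0,45,174,-90,0,0,0]]]}}

```text
time: 4.88
tool_pos: [442.1, 176.0, 175.0]
tcp_rot: [180.0, 0.1, -165.5]
ft_force: [0.8, 0.7, -0.0]
finger_gap: 0.1
```

Request:
{"name": "carry_out", "arguments": {"commands": [[[0,15,58,0,0,0,0],[0,20,70,0,0,0,0],[0,20,70,30,0,0,0],[0,20,70,60,0,0,0],[0,20,70,60,0,0,0]]]}}

```text
time: 5.5
tool_pos: [404.3, 236.0, 112.2]
tcp_rot: [-179.9, -0.3, -165.5]
ft_force: [-0.8, 0.3, 0.6]
finger_gap: 0.1
```

```bash
python3 - <<'E'
from fit import *
s=r.sense();q=s['tool_pos'];c,sn=np.cos(p[2]),np.sin(p[2]);d=q[:2]-p[:2]
print('time',s['time'],'mount frame',c*d[0]+sn*d[1],-sn*d[0]+c*d[1],q,s['ft_force'],w2px('side',[q-[0,0,19],q])-[170,100])
a=snap('side','side6.png')[100:300,170:400];b=snap('wrist','w6.png')
cv2.imwrite('pics/c6.png',np.hstack([cv2.resize(a[:,:,::-1],(441,384),interpolation=2),cv2.resize(b[:,:,::-1],(359,384))]))
E
```

```text
time 5.5 mount frame -1.0406341936900674 243.13030640381712 [404.34759398 235.96948599 112.18284488] [-0.75397047  0.26988189  0.64916194] [[35.8185088  59.09992358]
 [35.52364798 52.70795513]]
```

View pics/c6.png

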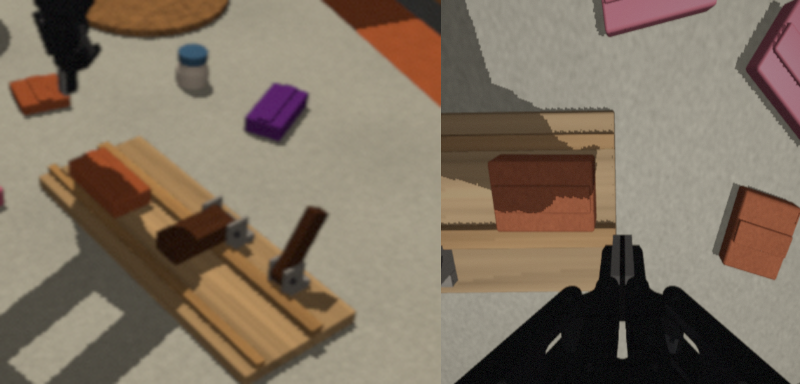

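The broad flag now lies across the channel (195,235), the narrow one stands (300,245), and the tool is beyond the tile's end (pads at 622,240). In all the pictures the fingertips look higher than 19 mm below the TCP. I'll move clear of the jig and touch the table gently to settle the tip length.

Request:
{"name": "carry_out", "arguments": {"commands": [[[0,0,22,0,0,0,0],[0,0,22,40,0,0,0],[0,0,22,70,0,0,0],[0,0,22,85,0,0,0],[0,0,22,85,0,0,0]]]}}

```text
time: 6.22
tool_pos: [400.6, 258.5, 29.8]
tcp_rot: [-180.0, -0.0, -165.5]
ft_force: [-0.4, 0.2, 0.0]
finger_gap: -0.2
```

Request:
{"name": "carry_out", "arguments": {"commands": [[[0,0,0,2,0,0,0],[0,0,0,4,0,0,0],[0,0,0,6,0,0,0],[0,0,0,8,0,0,0],[0,0,0,8,0,0,0]]]}}

```text
time: 6.85
tool_pos: [400.2, 258.7, 21.4]
tcp_rot: [-180.0, -0.0, -165.5]
ft_force: [-0.1, -0.6, 1.2]
finger_gap: 0.0
```

Request:
{"name": "carry_out", "arguments": {"commands": [[[0,0,0,1,0,0,0],[0,0,0,2,0,0,0],[0,0,0,3,0,0,0],[0,0,0,3,0,0,0]]]}}

```text
time: 7.35
tool_pos: [400.3, 258.6, 18.5]
tcp_rot: [-180.0, -0.0, -165.5]
ft_force: [0.4, 0.9, 0.2]
finger_gap: 0.1
```

Request:
{"name": "carry_out", "arguments": {"commands": [[[0,0,0,1,0,0,0],[0,0,0,2,0,0,0],[0,0,0,3,0,0,0],[0,0,0,3,0,0,0]]]}}

```text
time: 7.85
tool_pos: [400.3, 258.7, 15.5]
tcp_rot: [-180.0, -0.0, -165.5]
ft_force: [-0.4, 0.2, -0.2]
finger_gap: -0.1
```

```bash
python3 - <<'E'
from fit import *
s=r.sense();q=s['tool_pos'];c,sn=np.cos(p[2]),np.sin(p[2]);d=q[:2]-p[:2]
print('time',s['time'],'mount frame',c*d[0]+sn*d[1],-sn*d[0]+c*d[1],q,s['ft_force'],(w2px('side',[q-[0,0,19],q,q+[0,0,12]])-[140,80])*2.4)
a=snap('side','side7.png')[80:240,140:300];b=snap('wrist','w7.png')
cv2.imwrite('pics/c7.png',np.hstack([cv2.resize(a[:,:,::-1],(384,384),interpolation=2),cv2.resize(b[:,:,::-1],(410,384))]))
E
```

```text
time 7.85 mount frame 0.6986285305357427 266.1123629942706 [400.28188553 258.65582493  15.46181641] [-0.40377406  0.21737417 -0.23436811] [[151.7240811  252.78436655]
 [151.00140657 238.87329595]
 [150.53835013 229.95972492]]
```

View pics/c7.png

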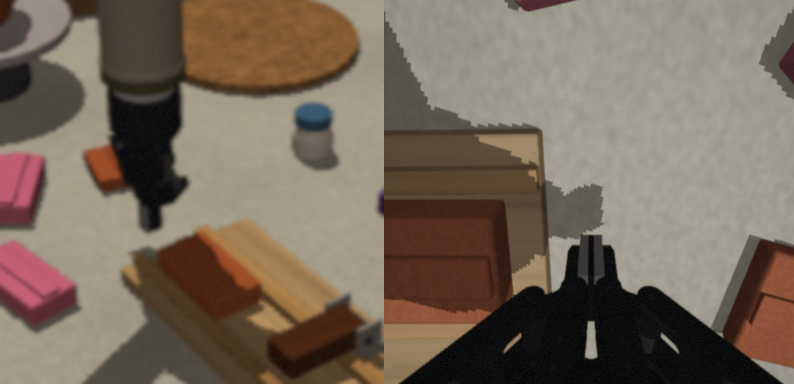

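The fingertip sits at (150,230), about 12 mm above the reported TCP: z ≈ 27, with no table contact. That is a good height for pushing the tile's end, so I'll raise it 3 mm and push along the channel slowly.

Request:
{"name": "carry_out", "arguments": {"commands": [[[0,0,0,-3,0,0,0],[0,0,-10,-3,0,0,0],[0,0,-20,-3,0,0,0],[0,0,-30,-3,0,0,0],[0,0,-38,-3,0,0,0]]]}}

```text
time: 8.57
tool_pos: [410.1, 221.0, 18.5]
tcp_rot: [-180.0, -0.0, -165.5]
ft_force: [0.5, 0.0, -0.4]
finger_gap: 0.3
```

Request:
{"name": "carry_out", "arguments": {"commands": [[[0,0,-6,0,0,0,0],[0,0,-12,0,0,0,0],[0,0,-18,0,0,0,0],[0,0,-24,0,0,0,0],[0,0,-30,0,0,0,0]]]}}

```text
time: 9.2
tool_pos: [417.5, 192.5, 18.5]
tcp_rot: [-180.0, -0.0, -165.5]
ft_force: [-0.9, 2.4, -0.4]
finger_gap: 0.0
```

Request:
{"name": "carry_out", "arguments": {"commands": [[[0,0,-7,0,0,0,0],[0,0,-14,0,0,0,0],[0,0,-21,0,0,0,0],[0,0,-28,0,0,0,0],[0,0,-34,0,0,0,0]]]}}

```text
time: 9.82
tool_pos: [426.0, 159.4, 18.6]
tcp_rot: [-180.0, -0.0, -165.5]
ft_force: [0.9, 1.9, -1.7]
finger_gap: -0.1
```

Request:
{"name": "carry_out", "arguments": {"commands": [[[0,0,-3,0,0,0,0],[0,0,-6,0,0,0,0],[0,0,-9,0,0,0,0],[0,0,-12,0,0,0,0],[0,0,-12,0,0,0,0]]]}}

```text
time: 10.45
tool_pos: [429.1, 148.1, 18.6]
tcp_rot: [-180.0, 0.0, -165.5]
ft_force: [-0.0, 0.3, -0.8]
finger_gap: -0.1
```

```bash
python3 - <<'E'
from fit import *
s=r.sense();q=s['tool_pos'];c,sn=np.cos(p[2]),np.sin(p[2]);d=q[:2]-p[:2]
print('time',s['time'],'mount frame',c*d[0]+sn*d[1],-sn*d[0]+c*d[1],q,s['ft_force'])
a=snap('side','side8.png')[120:260,180:320];b=snap('wrist','w8.png')
cv2.imwrite('pics/c8.png',np.hstack([cv2.resize(a[:,:,::-1],(384,384),interpolation=2),cv2.resize(b[:,:,::-1],(410,384))]))
E
```

```text
time 10.45 mount frame 0.8915243474249479 151.82427460578734 [429.06129256 148.05044492  18.64497811] [-0.01651113  0.3033678  -0.80167084]
```

View pics/c8.png

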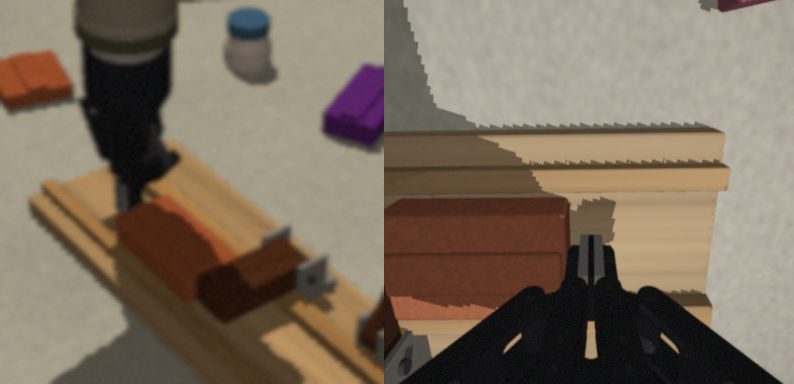

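The tile is sliding square in the channel. Its end (215,270) is just short of the lowered broad stop (225,290). I'll continue in small steps until the force rises.

Request:
{"name": "carry_out", "arguments": {"commands": [[[0,0,-1.5,0,0,0,0],[0,0,-3,0,0,0,0],[0,0,-4.5,0,0,0,0],[0,0,-6,0,0,0,0]]]}}

```text
time: 11.05
tool_pos: [430.5, 142.5, 18.7]
tcp_rot: [180.0, 0.0, -165.5]
ft_force: [-0.6, 2.1, 1.5]
finger_gap: -0.1
```

Request:
{"name": "carry_out", "arguments": {"commands": [[[0,0,-1,0,0,0,0],[0,0,-2,0,0,0,0],[0,0,-3,0,0,0,0]]]}}

```text
time: 11.42
tool_pos: [431.2, 139.7, 18.7]
tcp_rot: [180.0, 0.0, -165.5]
ft_force: [-1.9, 6.8, 2.1]
finger_gap: 0.0
```

Request:
{"name": "carry_out", "arguments": {"commands": [[[0,0,-0.7,0,0,0,0],[0,0,-0.7,0,0,0,0]]]}}

```text
time: 11.68
tool_pos: [431.2, 139.7, 18.7]
tcp_rot: [179.9, 0.0, -165.5]
ft_force: [-2.3, 6.1, 2.3]
finger_gap: 0.2
```

Request:
{"name": "carry_out", "arguments": {"commands": [[[0,0,-0.7,0,0,0,0],[0,0,-1,0,0,0,0],[0,0,-1,0,0,0,0]]]}}

```text
time: 12.05
tool_pos: [431.1, 139.5, 18.7]
tcp_rot: [179.8, -0.0, -165.5]
ft_force: [-3.5, 10.7, 2.3]
finger_gap: -0.1
```

The tool has stalled with the force at 11 N, so the tile is against the stop. I'm backing off and lifting.

Request:
{"name": "carry_out", "arguments": {"commands": [[[0,0,3,0,0,0,0],[0,0,10,0,0,0,0],[0,0,20,0,0,0,0],[0,0,25,-40,0,0,0],[0,0,25,-100,0,0,0]]]}}

```text
time: 12.68
tool_pos: [423.1, 162.3, 117.5]
tcp_rot: [-180.0, -0.3, -165.5]
ft_force: [1.5, 0.1, 0.6]
finger_gap: -0.0
```

Request:
{"name": "carry_out", "arguments": {"commands": [[[0,0,50,-40,0,0,0],[0,0,100,-40,0,0,0],[0,0,150,-40,0,0,0],[0,0,150,-40,0,0,0]]]}}

```text
time: 13.18
tool_pos: [386.3, 310.5, 158.7]
tcp_rot: [180.0, 0.0, -165.2]
ft_force: [-0.4, -0.8, -0.7]
finger_gap: -0.2
```

```bash
python3 - <<'E'
from fit import *
a=snap('side','side9.png')[140:280,200:360];b=snap('top','top9.png')[110:250,240:400]
print(r.sense()['time'],(w2px('top',W(p,[(x,75+y,26) for x in(29,-29) for y in(-55,55)]),cal)-[240,110])*2.5)
cv2.imwrite('pics/c9.png',np.hstack([cv2.resize(x[:,:,::-1],None,fx=2.5,fy=2.5,interpolation=2) for x in(b,a)]))
E
```

```text
13.275 [[148.05618959 188.53429865]
 [ 25.18434107 220.08031169]
 [165.97206613 253.29656208]
 [ 41.85767992 285.26944916]]
```

View pics/c9.png

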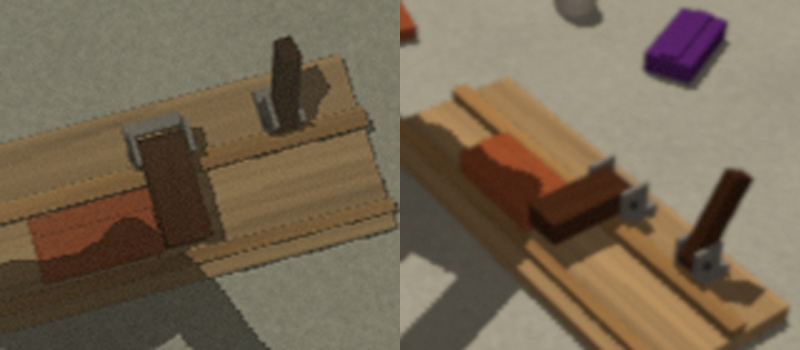

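The tile's end is flush with the lowered broad stop. Its far corners at (30,218) and (43,283) are within about 2 px of the resting pose, and the narrow stop stands at (285,80). Handing in.

```bash
python3 -c "
from bench import r
r.hand_in()"
```

```text
the job is handed in; nothing more can be done
```

The broad stop is down across the channel, the long terracotta tile rests against it, and the job is handed in at about 13.3 s. I pushed the stop over from behind with shut fingers. Then I pushed the tile by its far end, staying in the channel, until the tool stalled at about 11 N, and backed the arm clear.

- **Last checks:** The final top and side pictures show the tile's end flush with the broad stop. Its far corners are within about 5 px, in a crop enlarged 2.5 times (roughly 4 mm or less), of where they should be. The narrow stop still stands as it started, and no look-alike seems to have moved.
- **Disagreement:** In the pictures the shut fingertips stood about 12 mm behind the reported TCP, not 19 mm ahead of it. The wrist camera's calibration was also off by about 10 px. Going down beside the jig met no table at the nominal height, which bears out the pictures, so I set the pushing height from them.

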